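# Swap the packs in the battery charging carousel

## Task

Swing the battery carousel by its post out from under the clear guard to its loading detent, stand every charged pack that was in it upright in the blue tray, and plug every flat pack from the counter fully home in a socket of its own. When all that is done, swing the carousel back to its charging detent under the guard. Leave the other things on the counter where they are.

Things in the scene. Friction and masses are not known exactly. Their poses are not given: they have to be found in the camera images.
- chargedA_mid (a point): charged battery pack, upright white block 60 x 44 mm, 64 mm tall, about 0.26 kg, black foot drawn in by 2 mm all round over its lowest 8 mm, grey band and ribs; the point is its centre, 32 mm above its underside; z up, x along the 60 mm side (either way round fits). At the start it stands in carousel socket A, if present (None if absent).
- chargedB_mid (a point): charged battery pack, upright white block 60 x 44 mm, 64 mm tall, about 0.26 kg, black foot drawn in by 2 mm all round over its lowest 8 mm, grey band and ribs; the point is its centre, 32 mm above its underside; z up, x along the 60 mm side (either way round fits). At the start it stands in carousel socket B, if present (None if absent).
- chargedC_mid (a point): charged battery pack, upright white block 60 x 44 mm, 64 mm tall, about 0.26 kg, black foot drawn in by 2 mm all round over its lowest 8 mm, grey band and ribs; the point is its centre, 32 mm above its underside; z up, x along the 60 mm side (either way round fits). At the start it stands in carousel socket C, if present (None if absent).
- flat1_mid (a point): flat (drained) battery pack, upright white block 60 x 44 mm, 64 mm tall, about 0.26 kg, black foot drawn in by 2 mm all round over its lowest 8 mm, grey band and ribs; the point is its centre, 32 mm above its underside; z up, x along the 60 mm side (either way round fits). At the start it stands free on the counter in front of the robot, on the side of the tray, if present (None if absent).
- flat2_mid (a point): flat (drained) battery pack, upright white block 60 x 44 mm, 64 mm tall, about 0.26 kg, black foot drawn in by 2 mm all round over its lowest 8 mm, grey band and ribs; the point is its centre, 32 mm above its underside; z up, x along the 60 mm side (either way round fits). At the start it stands free on the counter in front of the robot, on the side of the tray, if present (None if absent).
- flat3_mid (a point): flat (drained) battery pack, upright white block 60 x 44 mm, 64 mm tall, about 0.26 kg, black foot drawn in by 2 mm all round over its lowest 8 mm, grey band and ribs; the point is its centre, 32 mm above its underside; z up, x along the 60 mm side (either way round fits). At the start it stands free on the counter in front of the robot, on the side of the tray, if present (None if absent).
- mouthA (a point): charging socket A on the carousel disc: black block, outside 78 x 60 mm, with an open well 63 x 47 mm, 24 mm deep. Point: centre of the well's mouth, 63 mm above the counter; z up, x along the 63 mm side, away from the carousel axis 100 mm off. A pack fully home has its centre 8 mm above it. Sockets are 52 degrees apart: A, B, C counter-clockwise from above.
- mouthB (a point): charging socket B on the carousel disc: black block, outside 78 x 60 mm, with an open well 63 x 47 mm, 24 mm deep. Point: centre of the well's mouth, 63 mm above the counter; z up, x along the 63 mm side, away from the carousel axis 100 mm off. A pack fully home has its centre 8 mm above it. Sockets are 52 degrees apart: A, B, C counter-clockwise from above.
- mouthC (a point): charging socket C on the carousel disc: black block, outside 78 x 60 mm, with an open well 63 x 47 mm, 24 mm deep. Point: centre of the well's mouth, 63 mm above the counter; z up, x along the 63 mm side, away from the carousel axis 100 mm off. A pack fully home has its centre 8 mm above it. Sockets are 52 degrees apart: A, B, C counter-clockwise from above.
- carousel (a joint): carousel angle, rad, growing counter-clockwise from above. Two detents: 0 = charging, sockets under the clear guard; 2.62 (150 degrees) = loading, sockets in the open. An over-centre spring pulls it into the nearer one (up to 0.4 N m, 3.5 N at the handle; none in the middle, 1.31) and holds it there.
- carousel_handle (a point): the handle: upright round steel post, 22 mm diameter, on the aluminium carousel disc (290 mm across, top 35 mm above the counter), rising to 115 mm above the counter. Point: on the post's axis, 95 mm above the counter. It moves on a circle of 118 mm radius, past the side nearest the robot.
- carousel_axis (a point): centre of the carousel's vertical turning axis, 35 mm above the counter (fixed); x points to the middle of the clear guard: a flat see-through roof 95 x 230 mm, 120 to 128 mm above the counter, from 70 to 165 mm out from the axis, on two posts at its outer corners.
- tray_floor (a point): shallow blue open tray fixed to the counter, outside 120 mm (x) by 240 mm (y), walls 4 mm thick and 26 mm high above the counter. Point: centre of its inner floor, about 4 mm above the counter; z up. Room for three packs in a row along y.
- tape1: paper tape roll, 72 mm across, 22 mm high, a bystander to be left alone; origin at the centre of its underside.
- tape2: blue tape roll, 68 mm across, 19 mm high, a bystander to be left alone; origin at the centre of its underside.
- saline: tall glass bottle, 68 mm across, 150 mm high, a bystander to be left alone; origin at the centre of its underside.
- vial: small amber vial, 44 mm across, 75 mm high, a bystander to be left alone; origin at the centre of its underside.
- carton: cardboard carton 70 x 110 x 35 mm, a bystander to be left alone; origin at the centre of its underside.
- jar: white jar, 60 mm across, 85 mm high, a bystander to be left alone; origin at the centre of its underside.
- pencup: grey pen cup, 70 mm across, 90 mm high, a bystander to be left alone; origin at the centre of its underside.
There are look-alikes about, which are no part of the job. What is shaped like the part that bears chargedA_mid but red or turquoise is not meant.

How it is judged (in metres and radians):
On the way, in this order (a step that is already met when the one before it is completed fails the run):
1. carousel swung out to its loading detent (value of joint carousel above 2.52 rad), for 0.2 s.
2. every charged pack upright in the tray and every flat pack fully home in a socket, the carousel still in its loading position (value of joint carousel above 2.52 rad and x of chargedA_mid in the frame of tray_floor between -0.045 and 0.045 m and y of chargedA_mid in the frame of tray_floor between -0.105 and 0.105 m and z of each of chargedA_mid, chargedB_mid, chargedC_mid in the frame of tray_floor below 0.04 m and angle between each of chargedA_mid, chargedB_mid, chargedC_mid's own z axis and vertical below 0.15 rad and x of chargedB_mid in the frame of tray_floor between -0.045 and 0.045 m and y of chargedB_mid in the frame of tray_floor between -0.105 and 0.105 m and x of chargedC_mid in the frame of tray_floor between -0.045 and 0.045 m and y of chargedC_mid in the frame of tray_floor between -0.105 and 0.105 m and ((horizontal distance between flat1_mid and mouthA below 0.006 m and z of flat1_mid in the frame of mouthA below 0.012 m and angle between flat1_mid's own z axis and vertical below 0.1 rad) or (horizontal distance between flat1_mid and mouthB below 0.006 m and z of flat1_mid in the frame of mouthB below 0.012 m and angle between flat1_mid's own z axis and vertical below 0.1 rad) or (horizontal distance between flat1_mid and mouthC below 0.006 m and z of flat1_mid in the frame of mouthC below 0.012 m and angle between flat1_mid's own z axis and vertical below 0.1 rad)) and ((horizontal distance between flat2_mid and mouthA below 0.006 m and z of flat2_mid in the frame of mouthA below 0.012 m and angle between flat2_mid's own z axis and vertical below 0.1 rad) or (horizontal distance between flat2_mid and mouthB below 0.006 m and z of flat2_mid in the frame of mouthB below 0.012 m and angle between flat2_mid's own z axis and vertical below 0.1 rad) or (horizontal distance between flat2_mid and mouthC below 0.006 m and z of flat2_mid in the frame of mouthC below 0.012 m and angle between flat2_mid's own z axis and vertical below 0.1 rad)) and ((horizontal distance between flat3_mid and mouthA below 0.006 m and z of flat3_mid in the frame of mouthA below 0.012 m and angle between flat3_mid's own z axis and vertical below 0.1 rad) or (horizontal distance between flat3_mid and mouthB below 0.006 m and z of flat3_mid in the frame of mouthB below 0.012 m and angle between flat3_mid's own z axis and vertical below 0.1 rad) or (horizontal distance between flat3_mid and mouthC below 0.006 m and z of flat3_mid in the frame of mouthC below 0.012 m and angle between flat3_mid's own z axis and vertical below 0.1 rad))), for 0.2 s.
3. carousel swung back to its charging detent (value of joint carousel between -0.1 and 0.1 rad), for 0.2 s.
At the end, for the whole second after the job is handed in: Carousel within 0.10 rad of charging detent; charged packs upright (0.15 rad) on the tray floor, centres within 45 mm (x), 105 mm (y) of its centre; flat packs within 6 mm of a socket's centre, upright (0.1 rad), within 4 mm of fully home; all at rest (all of step 3 and x of chargedA_mid in the frame of tray_floor between -0.045 and 0.045 m and y of chargedA_mid in the frame of tray_floor between -0.105 and 0.105 m and z of each of chargedA_mid, chargedB_mid, chargedC_mid in the frame of tray_floor below 0.04 m and angle between each of chargedA_mid, chargedB_mid, chargedC_mid's own z axis and vertical below 0.15 rad and x of chargedB_mid in the frame of tray_floor between -0.045 and 0.045 m and y of chargedB_mid in the frame of tray_floor between -0.105 and 0.105 m and x of chargedC_mid in the frame of tray_floor between -0.045 and 0.045 m and y of chargedC_mid in the frame of tray_floor between -0.105 and 0.105 m and ((horizontal distance between flat1_mid and mouthA below 0.006 m and z of flat1_mid in the frame of mouthA below 0.012 m and angle between flat1_mid's own z axis and vertical below 0.1 rad) or (horizontal distance between flat1_mid and mouthB below 0.006 m and z of flat1_mid in the frame of mouthB below 0.012 m and angle between flat1_mid's own z axis and vertical below 0.1 rad) or (horizontal distance between flat1_mid and mouthC below 0.006 m and z of flat1_mid in the frame of mouthC below 0.012 m and angle between flat1_mid's own z axis and vertical below 0.1 rad)) and ((horizontal distance between flat2_mid and mouthA below 0.006 m and z of flat2_mid in the frame of mouthA below 0.012 m and angle between flat2_mid's own z axis and vertical below 0.1 rad) or (horizontal distance between flat2_mid and mouthB below 0.006 m and z of flat2_mid in the frame of mouthB below 0.012 m and angle between flat2_mid's own z axis and vertical below 0.1 rad) or (horizontal distance between flat2_mid and mouthC below 0.006 m and z of flat2_mid in the frame of mouthC below 0.012 m and angle between flat2_mid's own z axis and vertical below 0.1 rad)) and ((horizontal distance between flat3_mid and mouthA below 0.006 m and z of flat3_mid in the frame of mouthA below 0.012 m and angle between flat3_mid's own z axis and vertical below 0.1 rad) or (horizontal distance between flat3_mid and mouthB below 0.006 m and z of flat3_mid in the frame of mouthB below 0.012 m and angle between flat3_mid's own z axis and vertical below 0.1 rad) or (horizontal distance between flat3_mid and mouthC below 0.006 m and z of flat3_mid in the frame of mouthC below 0.012 m and angle between flat3_mid's own z axis and vertical below 0.1 rad)) and linear speed of each of chargedA, chargedB, chargedC, flat1, flat2, flat3 below 0.03 m/s and velocity of joint carousel between -0.05 and 0.05 rad/s); the robot touches nothing.
It fails at once if a bystander on the counter shoved more than 60 mm (distance of any of tape1, tape2, saline, vial, carton, jar, pencup from where it was at the start of the episode above 0.06 m).
It fails at once if a bystander on the counter tipped over (angle between any of tape1, tape2, saline, vial, carton, jar, pencup's own z axis and vertical above 0.6 rad).
Of chargedA, chargedB, chargedC only 2 to 3 are there at a start; the rules pass over those that are not, and their reading is None.
Of flat1, flat2, flat3 only 2 to 3 are there at a start; the rules pass over those that are not, and their reading is None.
At some moment in a run one of flat1, flat2, flat3 may be knocked a few centimetres aside while the robot is not near it.
It also fails if it takes over 210 s, if anything falls off the work surface, if the arm or the gripper's body presses on something with over 40 N, if the wrist force passes 120 N, or if a joint passes its speed limit or range.

## Robot

A 6-joint arm with a two-finger parallel gripper is mounted at the origin on the work surface. World frame = base frame: x ahead of the robot, y to its left, z up, the work surface at z = 0. Lengths are in mm, angles in rad, forces in N, time in s.
With the tool pointing down it reaches from about 225 to 875 mm from the base axis. Payload 3.4 kg.
Tool frame: the origin (TCP) lies on the mounting face of the last link; the fingertips stand ahead of it and the grasp point (between the pads) lies 155 mm ahead of it (env.tip_reach is the z of the fingertips in the tool frame, in mm); z points along the fingers, x is the direction in which the jaws open and shut, and the axes are right-handed (so a half turn about z gives the same grasp; the last joint's range is limited). The gripper opens to 85 mm and grips with 20 to 120 N. Pads are 22 mm wide; open, the fingers measure 114 mm over their backs; the gripper's body (76 mm by 85 mm) begins 54 mm behind the grasp point. The pads swing forward as they close: fully open they stand 13 mm farther back than shut.
Start: joints at [-1.351, 0.276, 1.505, -0, 1.361, -0.121], TCP at [192.185, -541.949, 404.728] pointing down, gripper open.
Joint ranges: [-2.89, 2.89], [-0.75, 2.08], [0.22, 2.7], [-1.18, 4.32], [0.11, 2.71], [-2.7, 2.7]. Speed limits (rad/s): [2.57, 2.57, 3.14, 3.14, 3.14, 3.14].

## Interface

Orientations are given as a unit quaternion [w, x, y, z].
In Python, from bench import env gives the robot as it stands. The module is installed in compiled form; this text tells all that it offers. Calls block until the motion is done:
- env.goto(position, orientation): joint-space move of the TCP to a pose.
- env.servo_line(position, ori=None, v=150, stop_force=None): straight line of the TCP; ori=None keeps the orientation; v is the mean speed in mm/s. With stop_force (N) it stops when the force on the tool has changed by that much, and returns True; else False.
- env.movej(angles): joint-space move.
- env.grip(opening, strength=None): finger opening in mm; strength is the grip in N (None keeps the last); returns when the fingers have stopped.
- env.pause(seconds).
- env.solve_ik(position, orientation): joint angles nearest the present ones, or None.
- env.get_state(): the state.
- env.snapshot(name): name is "scene" or "top" or "wrist"; returns a dict with "pixels" (420x560x3 uint8, red, green, blue), "fx", "fy", "cx", "cy" (pixels), "k1" (the pictures are not rectified: a ray, as slopes to the right and down, at radius r is drawn at 1 + k1 r^2 times it, then the intrinsics apply), "extrinsics" (4x4, takes a point from camera to world coordinates); the wrist camera has in their place "hand_eye" (4x4, takes a point from camera to tool coordinates, whose origin is the TCP and whose axes are the tool frame's). Camera axes: x right, y down, z forward; pixel columns grow to the right and rows downward; lengths in mm; the calibration is good to about 2 mm. A picture is of the moment at which its call begins: read the wrist's pose just before it. There is no depth.
A pose or a line that the arm cannot do raises env.PlanningError and nothing moves.
- env.job_done(): hands the job in, once; it reports no verdict.
The state is a dict: "time_s": time; "q": joint angles; "joint_vel": joint speeds; "effort": joint torques, N m; "position": TCP position; "eef_rot": TCP orientation; "contact_force": force on the tool from outside, world axes, zero at the start; "torque": the same for the moment, N m; "grip_width": finger opening in mm.
Only numpy, scipy, OpenCV 4.12 (cv2) and the standard library are available. Lean on these libraries where they do the work, as an engineer would, in place of code of your own. Each camera call takes 0.05 s, during which the arm holds its last target.

## Working session

There is one attempt and no reset: what is moved stays moved. The work goes in short steps, each a Python script; the robot and the scene stay as the last script left them, time stands still between calls to the robot, and variables do not carry over. Pictures are saved under pics/ and viewed, and the job is handed in when it is done.

```bash
mkdir -p pics; ls
python3 - <<'E'
from bench import env
import cv2
for n in ["scene","top","wrist"]:
    s=env.snapshot(n); cv2.imwrite(f"pics/{n}0.png",s["pixels"][:,:,::-1])
    print(n,{k:(v.round(4).tolist() if hasattr(v,'round') and hasattr(v,'tolist') else v) for k,v in s.items() if k!="pixels"})
st=env.get_state(); print(st); print(env.tip_reach)
E
```

```text
pics
scene {'fx': 382.47885546512157, 'fy': 382.47885546512157, 'cx': 274.35626788238216, 'cy': 207.8374603154837, 'k1': -0.041019341539732614, 'extrinsics': [[0.4122, 0.5525, -0.7245, 1241.1973], [0.9111, -0.25, 0.3277, -291.6811], [-0.0, -0.7951, -0.6064, 658.697], [0.0, 0.0, 0.0, 1.0]]}
top {'fx': 506.01164770277006, 'fy': 506.01164770277006, 'cx': 277.4818007225627, 'cy': 218.46888709291937, 'k1': -0.19151284980646405, 'extrinsics': [[0.0052, -0.9962, 0.0874, 427.8697], [-1.0, -0.0049, 0.0028, 24.6715], [-0.0024, -0.0874, -0.9962, 1337.3992], [0.0, 0.0, 0.0, 1.0]]}
wrist {'fx': 306.75394453341465, 'fy': 306.75394453341465, 'cx': 278.8175099059785, 'cy': 202.0770738379332, 'k1': 0.0059517154659209995, 'hand_eye': [[1.0, -0.0009, -0.0009, -0.7409], [0.0011, 0.9525, 0.3044, -77.3563], [0.0006, -0.3044, 0.9525, 30.3256], [0.0, 0.0, 0.0, 1.0]]}
{'time_s': 0.15, 'q': array([-1.35099698e+00,  2.76462110e-01,  1.50585121e+00, -2.02946065e-05,
        1.36067390e+00, -1.21012113e-01]), 'joint_vel': array([ 0.00031462, -0.0025323 , -0.00309525,  0.00131791, -0.00012054,
        0.00074953]), 'effort': array([ 1.74285840e-03, -4.17142832e+01, -2.46033382e+01, -3.13158318e-05,
        7.64094380e-03,  3.69841962e-05]), 'position': array([ 192.14697853, -541.78732752,  404.02764204]), 'eef_rot': array([-4.60753510e-04,  8.16778838e-01, -5.76950468e-01, -5.23456648e-04]), 'contact_force': array([-0.36820446,  0.62104034,  0.05182564]), 'torque': array([ 0.00630118, -0.01829542,  0.03225343]), 'grip_width': 85.41323709400571}
173.4
```

View pics/top0.png

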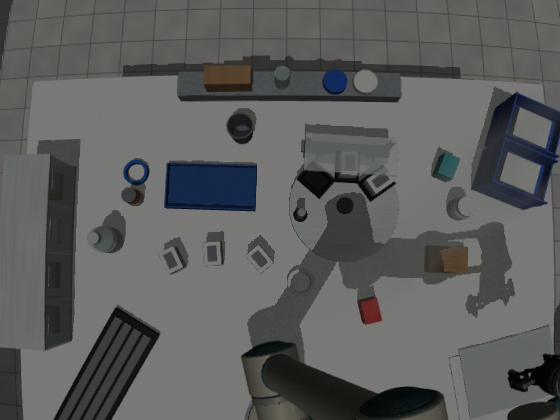

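View pics/scene0.png

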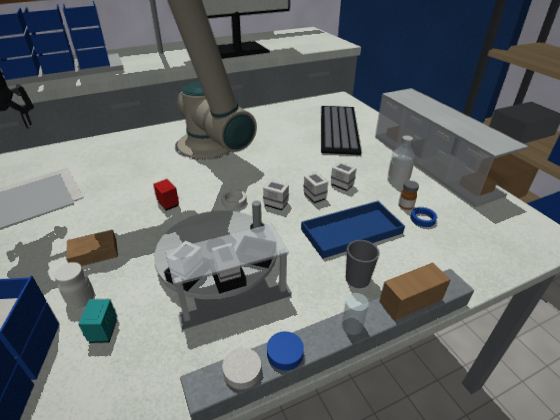

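View pics/wrist0.png

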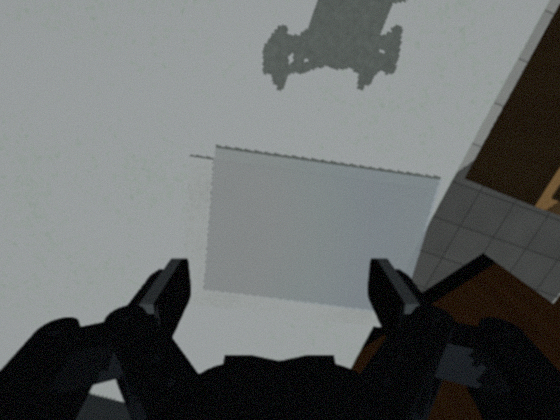

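```bash
cat > h.py <<'E'
import numpy as np, cv2
from scipy.spatial.transform import Rotation as R
from bench import env
def snap(n,save=None):
    st=env.get_state(); s=env.snapshot(n)
    if n=="wrist":
        T=np.eye(4); q=st["eef_rot"]; T[:3,:3]=R.from_quat([q[1],q[2],q[3],q[0]]).as_matrix(); T[:3,3]=st["position"]
        s["extrinsics"]=T@np.array(s["hand_eye"])
    s["bgr"]=np.ascontiguousarray(s["pixels"][:,:,::-1])
    if save: cv2.imwrite(f"pics/{save}.png",s["bgr"])
    return s
def KD(s): return np.array([[s["fx"],0,s["cx"]],[0,s["fy"],s["cy"]],[0,0,1.]]),np.array([s["k1"],0,0,0,0.])
def cast(s,px,z):
    K,D=KD(s); p=np.asarray(px,float).reshape(-1,1,2)
    n=cv2.undistortPoints(p,K,D).reshape(-1,2)
    E=np.array(s["extrinsics"]); d=np.c_[n,np.ones(len(n))]@E[:3,:3].T; o=E[:3,3]
    return o+d*((z-o[2])/d[:,2])[:,None]
def proj(s,P):
    K,D=KD(s); E=np.linalg.inv(np.array(s["extrinsics"]))
    return cv2.projectPoints(np.asarray(P,float).reshape(-1,3),cv2.Rodrigues(E[:3,:3])[0],E[:3,3],K,D)[0].reshape(-1,2)
def crop(s,x0,y0,w,h,f,name):
    c=cv2.resize(s["bgr"][y0:y0+h,x0:x0+w],None,fx=f,fy=f,interpolation=cv2.INTER_CUBIC)
    cv2.imwrite(f"pics/{name}.png",c)
def q_down(a):
    """tool down, jaw axis (tool x) at world yaw a"""
    m=np.array([[np.cos(a),np.sin(a),0],[np.sin(a),-np.cos(a),0],[0,0,-1]])
    q=R.from_matrix(m).as_quat(); return np.array([q[3],q[0],q[1],q[2]])
E
python3 - <<'E'
from h import *
s=snap("top"); crop(s,150,100,265,210,3,"topz")
s=snap("scene"); crop(s,140,150,290,180,2.7,"scenez")
E
```

```text
(no output)
```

View pics/topz.png

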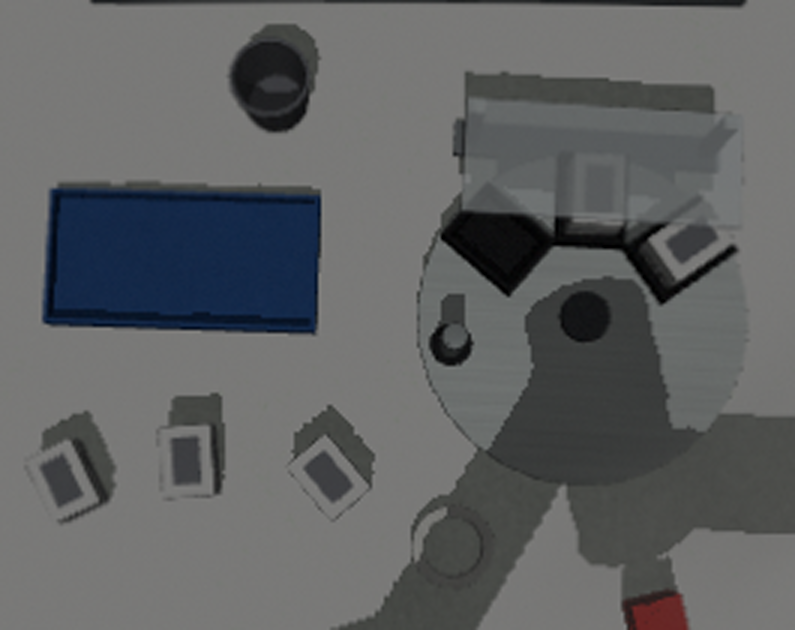

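View pics/scenez.png

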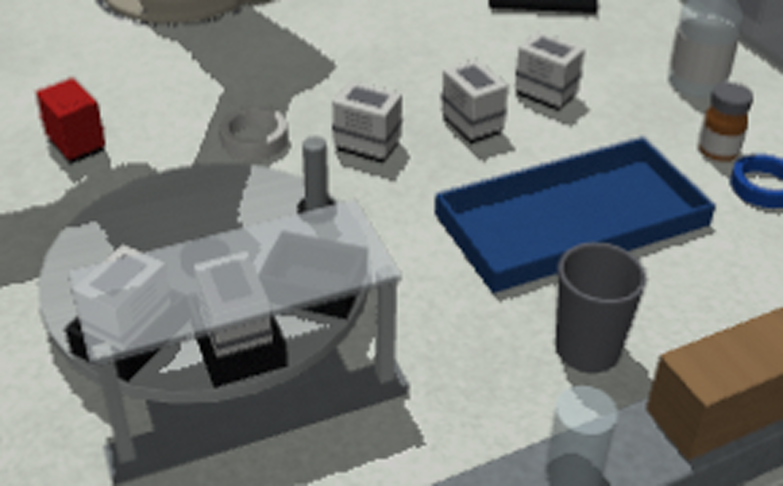

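Run:
```python
from h import *
np.set_printoptions(precision=1,suppress=True)
s=snap("top"); f=lambda pts:[(x/3+150-1/3,y/3+100-1/3) for x,y in pts]
# disc left,right edge, bottom
print("disc L,R,B",cast(s,f([(417,312),(748,325),(583,486)]),35)[:,:2])
print("hub",cast(s,f([(584,317)]),37))
print("handle tip",cast(s,f([(456,336)]),115))
print("guard corners TL,TR,BL,BR",cast(s,f([(469,97),(742,114),(463,208),(739,226)]),128)[:,:2])
print("tray TL TR BL BR",cast(s,f([(50,190),(321,194),(43,323),(317,333)]),26)[:,:2])
print("paper tape",cast(s,f([(452,540)]),22))
# flats: white tops
g=s["bgr"].astype(int); hsv=cv2.cvtColor(s["bgr"],cv2.COLOR_BGR2HSV)
print([hsv[y,x] for x,y in [(162,252),(205,250),(252,253),(180,290),(375,185)]])
t=snap("scene")
# scene: handle tip
fs=lambda pts:[(x/2.7+140,y/2.7+150) for x,y in pts]
print("handle scene",cast(t,fs([(315,146)]),115))
```

```text
disc L,R,B [[ 580.8   -0.4]
 [ 571.2 -289.5]
 [ 431.3 -143.6]]
hub [[ 577.1 -144.9   37. ]]
handle tip [[552.  -30.5 115. ]]
guard corners TL,TR,BL,BR [[ 747.1  -40.7]
 [ 736.  -266.4]
 [ 654.8  -35.6]
 [ 642.2 -261.3]]
tray TL TR BL BR [[689.6 324.8]
 [685.8  83.9]
 [570.9 327.5]
 [563.1  86.2]]
paper tape [[384.5 -31.6  22. ]]
[array([ 30,   2, 120], dtype=uint8), array([ 30,   2, 120], dtype=uint8), array([ 15,   4, 119], dtype=uint8), array([ 30,   4, 121], dtype=uint8), array([130,  11,  68], dtype=uint8)]
handle scene [[560.9 -30.1 115. ]]
```

```bash
cat >> h.py <<'E'
AX=np.array([576.5,-144.9])
def hpos(th,r=118): return AX+r*np.array([np.cos(th),np.sin(th)])
def ikchk(p,q):
    try: return env.solve_ik(p,q)
    except Exception as e: return None
E
python3 - <<'E'
from h import *
np.set_printoptions(precision=2,suppress=True)
for off in (-np.pi/2,np.pi/2):
  for d in (101,150,200,251):
    th=np.radians(d); p=hpos(th)
    print(off,d,ikchk([*p,252],q_down(th+off)))
# flat masks
s=snap("top"); 
v=cv2.cvtColor(s["bgr"],cv2.COLOR_BGR2GRAY)[225:280,150:285]
print(v[::6,::6])
E
```

```text
-1.5707963267948966 101 [-0.18  0.37  1.77 -0.    1.   -0.37]
-1.5707963267948966 150 [-0.32  0.28  1.93 -0.    0.93 -1.37]
-1.5707963267948966 200 [-0.52  0.31  1.89 -0.    0.95 -2.44]
-1.5707963267948966 251 None
1.5707963267948966 101 None
1.5707963267948966 150 [-0.32  0.28  1.93 -0.    0.93  1.77]
1.5707963267948966 200 [-0.52  0.31  1.89 -0.    0.95  0.7 ]
1.5707963267948966 251 [-0.56  0.43  1.68 -0.    1.04 -0.23]
[[120 121 121 121 121 120 120 121 120 121 120 121 119 121 120 120 120 120
  120 121 120 120 120]
 [120 121 121 121 120 121 120 121 120 120 118 118  68 120 119 120 120 120
  120 120 121 121 120]
 [120 121 120 120 112 116 121 121 121 121  69  71  71 120 120 121 121 120
   71 121 121 120 120]
 [121 120 120  74  71  71 119 121 121 121 120 120  60 121 121 121 120  69
   70  70 121 120 121]
 [121 121 121 120 105  72 121 120 121 119  61  78  48 121 120 120 120  75
  119  69  70 120 120]
 [120 120 115  62 121  36  72 120 121 115  62  73  35 120 120 121 119  65
   63 121  71 121 120]
 [121 121 116  62  62  84  71 120 121 114  87  99  33 121 120 121 121 121
   63  62 120 120 120]
 [121 121 121  93 108 119 105 120 121 120 121 121 120 121 120 120 120 121
  121 121 120 121 120]
 [119 120 120 117 103 121 120 120 120 120 122 121 120 121 120 120 120 120
  121 121 120 121 120]
 [120 121 121 120 120 120 120 121 121 120 120 121 121 120 121 121 120 121
  121 120 121 119 121]]
```

Run:
```python
from h import *
np.set_printoptions(precision=2,suppress=True)
th=np.radians(101); p=hpos(th)
env.goto([*p,340],q_down(th+np.pi/2+0.25))
env.grip(50,30)
s=snap("wrist","w1"); print(env.get_state()["position"],env.get_state()["q"],env.get_state()["time_s"])
print(proj(s,[[*p,115]]))
```

```text
[553.98 -29.19 340.02] [-0.18  0.29  1.65  0.    1.2   2.52] 3.1417
[[278.13 222.97]]
```

View pics/w1.png

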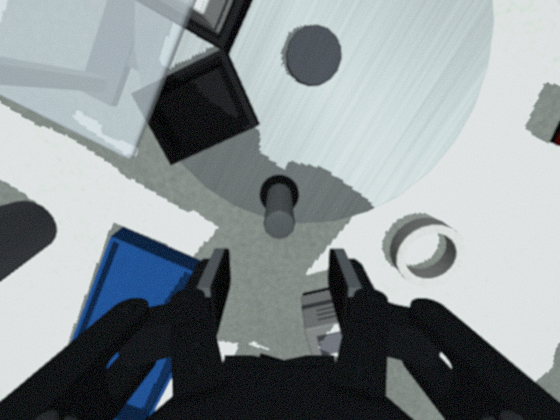

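```bash
cat > swing.py <<'E'
from h import *
def arc(d0,d1,n,z=252,v=120,del0=0.25,del1=0.0,r=118):
    for i,d in enumerate(np.linspace(d0,d1,n+1)[1:]):
        t=(i+1)/n; th=np.radians(d)
        env.servo_line([*hpos(th,r),z],q_down(th+np.pi/2+del0+(del1-del0)*t),v=v)
        st=env.get_state(); print(round(d),st["contact_force"].round(1),round(st["grip_width"],1))
E
python3 - <<'E'
from swing import *
np.set_printoptions(precision=2,suppress=True)
th=np.radians(101); p=hpos(th)
print(env.servo_line([*p,252],v=100,stop_force=8))
env.grip(28,20); print(env.get_state()["grip_width"])
arc(101,251,15)
print(env.get_state()["time_s"])
snap("top","top1"); snap("wrist","w2")
E
```

```text
False
27.325964577737604
111 [ 3.2  3.3 -2.8] 27.9
121 [ 2.2  4.8 -2.4] 28.3
131 [ 1.7  3.5 -3. ] 28.0
141 [ 2.4  3.3 -2.2] 28.2
151 [0.5 0.9 1.3] 28.1
161 [-0.2  0.  -0.6] 27.7
171 [-0.2 -0.3 -0.8] 27.8
181 [0.3 0.1 0.6] 28.3
191 [ 0.7 -1.2  0.2] 28.1
201 [ 1.  -2.3  1.1] 28.0
211 [ 2.  -2.6  1. ] 28.2
221 [ 1.4 -2.5  1.4] 27.9
231 [ 2.4 -2.7  2.5] 27.9
241 [ 1.7 -2.9  1.9] 28.0
251 [ 2.4 -0.2 -0.9] 27.9
9.3917
```

View pics/top1.png

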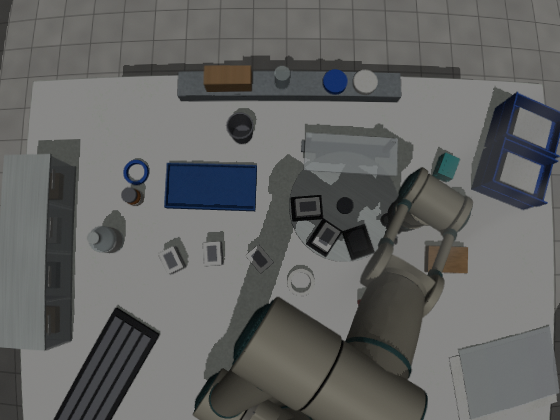

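View pics/w2.png

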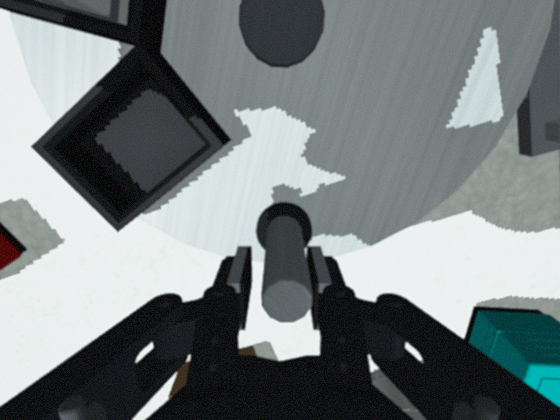

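Run:
```python
from h import *
np.set_printoptions(precision=2,suppress=True)
p=env.get_state()["position"]
env.grip(50); env.servo_line([p[0],p[1],345],v=150)
for n,ph in (("A",97),("B",149),("C",201)):
  t=np.radians(ph); xy=hpos(t,100)
  for o in (90,-90): print(n,xy,o,ikchk([*xy,245],q_down(t+np.radians(o))), ikchk([*xy,400],q_down(t+np.radians(o))))
for y in (140,265):
  for o in (90,-90): print("tray",o,ikchk([627,y,210],q_down(np.radians(o))))
t=np.radians(149); 
xy=hpos(t,100)
env.goto([xy[0]-20,xy[1]+10,420],q_down(np.radians(-90)))
s=snap("wrist","w3"); print(proj(s,[[*hpos(np.radians(a),100),103] for a in (97,149)]),proj(s,[[*hpos(np.radians(201),100),63]]),env.get_state()["time_s"])
```

```text
A [564.31 -45.65] 90 None None
A [564.31 -45.65] -90 [-0.2   0.4   1.76 -0.    0.99 -0.33] [-0.2   0.27  1.53 -0.    1.34 -0.33]
B [490.78 -93.4 ] 90 [-0.33  0.31  1.9  -0.    0.93  1.78] [-0.33  0.16  1.67 -0.    1.31  1.78]
B [490.78 -93.4 ] -90 [-0.33  0.31  1.9  -0.    0.93 -1.36] [-0.33  0.16  1.67 -0.    1.31 -1.36]
C [ 483.14 -180.74] 90 [-0.49  0.33  1.87 -0.    0.94  0.71] [-0.49  0.19  1.63 -0.    1.32  0.71]
C [ 483.14 -180.74] -90 [-0.49  0.33  1.87 -0.    0.94 -2.43] [-0.49  0.19  1.63 -0.    1.32 -2.43]
tray 90 [ 0.11  0.53  1.62 -0.    1.   -1.46]
tray -90 [ 0.11  0.53  1.62 -0.    1.    1.68]
tray 90 [ 0.3   0.58  1.52 -0.    1.04 -1.27]
tray -90 [ 0.3   0.58  1.52 -0.    1.04  1.87]
[[236.02  83.93]
 [289.99 167.28]] [[369.85 166.87]] 11.975
```

View pics/w3.png

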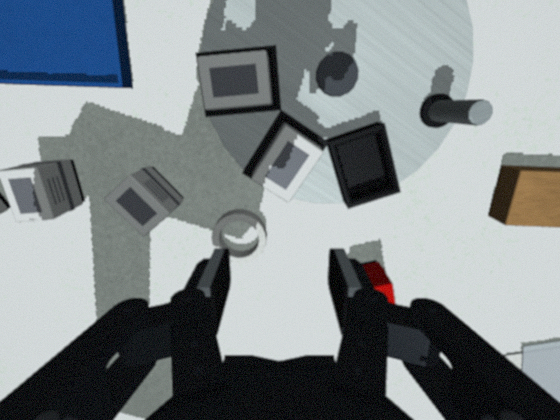

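Run:
```python
from h import *
s=snap("wrist"); crop(s,185,30,225,190,3.5,"w3z")
```

```text
(no output)
```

View pics/w3z.png

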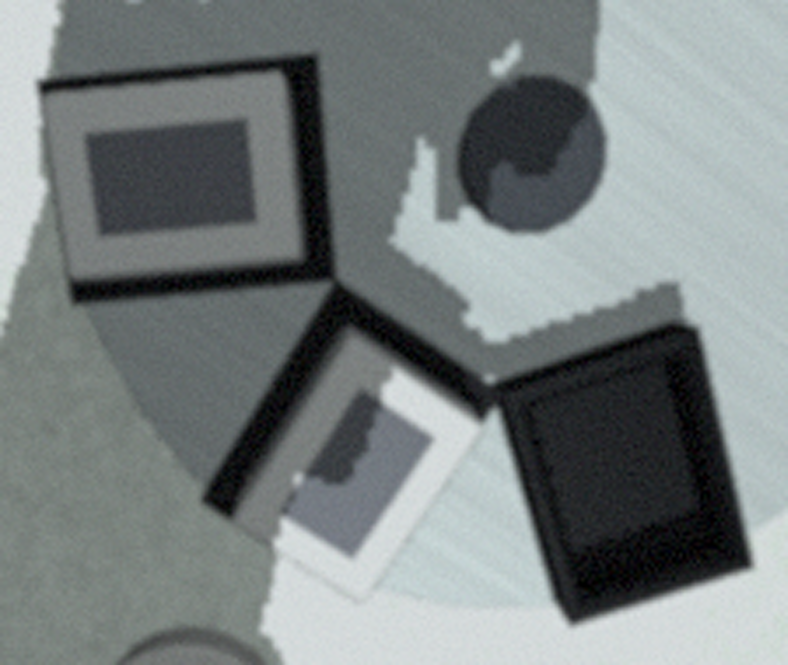

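Run:
```python
from h import *
np.set_printoptions(precision=1,suppress=True)
s=snap("wrist"); f=lambda pts:[(x/3.5+185-.36,y/3.5+30-.36) for x,y in pts]
for n,z,p in (("A",103,[(43,90),(289,70),(305,262),(72,280)]),("B",103,[(352,330),(485,420),(362,600),(232,518)]),("C",63,[(497,388),(695,328),(750,567),(573,620)])):
    c=cast(s,f(p),z)[:,:2]; m=c.mean(0); L=np.linalg.norm(np.roll(c,-1,0)-c,axis=1)
    rel=m-AX
    lo=(c[1]-c[0]+c[2]-c[3]) if L[0]>L[1] else (c[2]-c[1]+c[3]-c[0])
    print(n,m,"sides",L,"r",np.linalg.norm(rel),"ang",np.degrees(np.arctan2(rel[1],rel[0])),"edge",np.degrees(np.arctan2(lo[1],lo[0])))
print("hub",cast(s,f([(532,153)]),40))
```

```text
A [567.2 -45.3] sides [59.8 44.2 59.6 44.2] r 99.98585854289318 ang 95.3159818360926 edge -85.83878908490125
B [494.1 -90.4] sides [42.3 59.5 42.7 59.4] r 98.81413737327263 ang 146.5211363245612 edge 147.03739842663953
C [ 483.3 -175. ] sides [60.  77.2 57.3 78.4] r 97.95418531387222 ang -162.07963501014007 edge -160.25006547793225
hub [[ 578.3 -143.9   40. ]]
```

```bash
sed -i 's/^AX=.*/AX=np.array([577.5,-144.5])/' h.py
cat >> h.py <<'E'
PHI=dict(A=np.radians(95.2),B=np.radians(147.1),C=np.radians(199.1))
def F(): 
    st=env.get_state(); return st["contact_force"].round(1).tolist(), round(st["grip_width"],1), st["position"].round(1).tolist(), round(st["time_s"],1)
def pick(xy,yaw,z,op=68,zup=335,g=45):
    env.goto([*xy,zup],q_down(yaw)); env.grip(op,g)
    print("down",env.servo_line([*xy,z],v=150,stop_force=15),F())
    env.grip(30,g); print("gripped",F())
    env.servo_line([*xy,z+10],v=60); print("lift",F())
    env.servo_line([*xy,zup],v=200); print("up",F())
def tray(xy,yaw,zup=300):
    env.goto([*xy,zup],q_down(yaw))
    env.servo_line([*xy,225],v=150)
    print("down",env.servo_line([*xy,205],v=40,stop_force=5),F())
    env.grip(66); env.servo_line([*xy,zup],v=200); print("released",F())
E
python3 - <<'E'
from h import *
pick(hpos(PHI["A"],100),PHI["A"]-np.pi/2,245)
snap("wrist","w4")
E
```

```text
down False ([-0.3, -0.5, -0.4], 67.9, [568.9, -45.0, 245.6], 14.5)
gripped ([-2.1, -0.6, 4.8], 43.3, [568.8, -45.0, 246.3], 14.9)
lift ([-0.3, 0.7, -2.8], 43.4, [568.3, -44.9, 255.2], 15.2)
up ([0.2, 0.4, -3.1], 43.4, [567.8, -44.8, 334.2], 15.7)
```

View pics/w4.png

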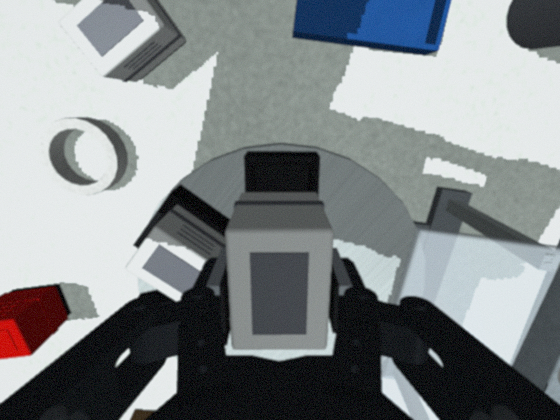

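Run:
```python
from h import *
tray([627,265],np.pi/2-0.02)
snap("top","top2")
pick(hpos(PHI["B"],100),PHI["B"]-np.pi/2,245)
snap("wrist","w5")
```

```text
down True ([-0.1, -0.3, 3.5], 43.1, [627.4, 265.1, 211.1], 18.1)
released ([0.4, -0.1, -0.8], 66.0, [626.6, 264.8, 299.4], 19.0)
down False ([0.6, 0.0, -0.4], 67.9, [494.0, -90.3, 245.5], 21.4)
gripped ([-0.8, 0.1, 6.0], 43.4, [493.9, -90.4, 246.2], 21.8)
lift ([0.3, 0.7, -2.5], 43.3, [493.4, -90.1, 255.1], 22.1)
up ([-1.4, 0.8, -3.5], 43.6, [492.9, -90.0, 334.2], 22.6)
```

View pics/top2.png

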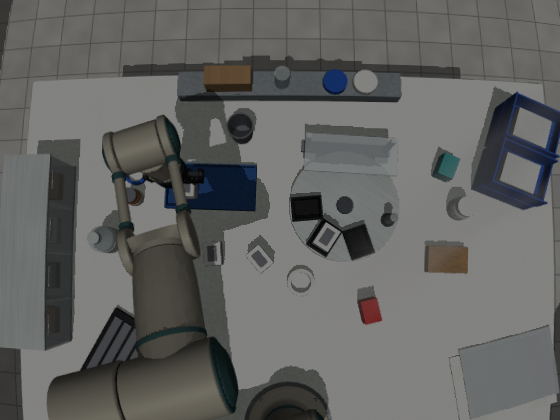

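View pics/w5.png

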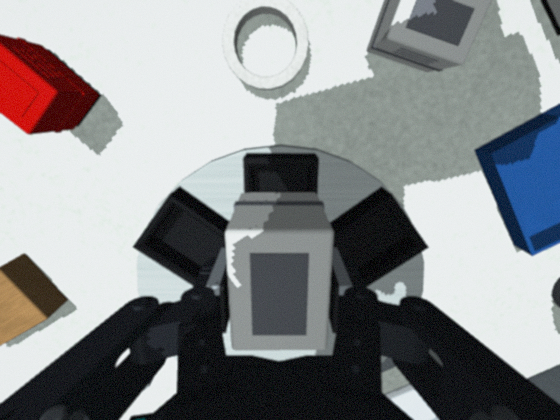

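Run:
```python
from h import *
tray([627,145],np.pi/2-0.02)
env.goto([430,170,450],q_down(np.radians(-90)))
s=snap("wrist","w6"); snap("top","top3"); print(F())
```

```text
down True ([-0.5, -0.7, 3.9], 43.4, [627.4, 144.8, 211.0], 24.8)
released ([0.1, -0.4, -0.4], 66.4, [626.5, 144.9, 299.3], 25.8)
([-0.9, 0.5, -0.2], 66.2, [430.1, 170.0, 449.8], 28.6)
```

View pics/w6.png

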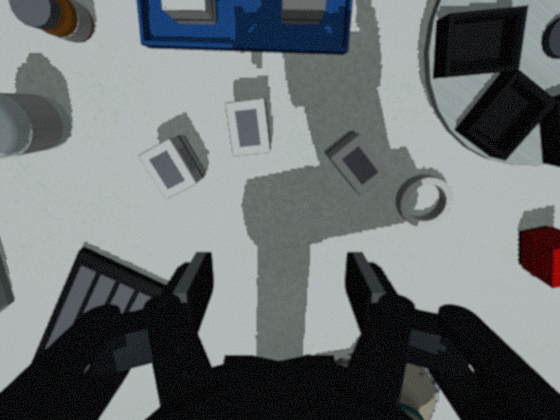

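View pics/top3.png

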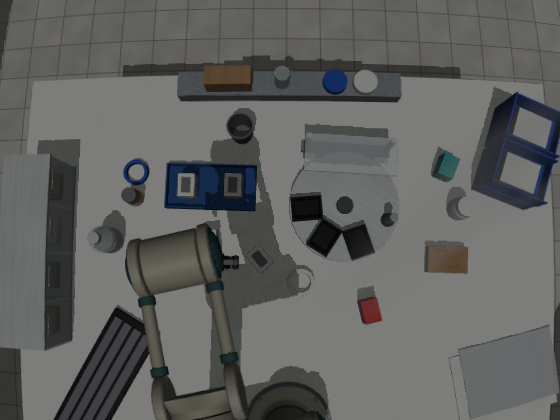

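```bash
cat >> h.py <<'E'
def flats(s,exp=None,z=64,verbose=True):
    """pack tops: the dark bluish insert (about 36x24 mm) at height z"""
    b=s["bgr"].astype(int); m=((b[:,:,0]-b[:,:,2]>6)&(b.sum(2)<3*150)&(b[:,:,0]-b[:,:,2]<40)).astype(np.uint8)*255
    m=cv2.morphologyEx(m,cv2.MORPH_OPEN,np.ones((3,3)))
    out=[]
    for c in cv2.findContours(m,cv2.RETR_EXTERNAL,cv2.CHAIN_APPROX_NONE)[0]:
        if cv2.contourArea(c)<200: continue
        w=cast(s,c.reshape(-1,2).astype(float),z)[:,:2].astype(np.float32)
        (cx,cy),(a,h),_=r=cv2.minAreaRect(w)
        if not(28<max(a,h)<45 and 15<min(a,h)<32): continue
        P=cv2.boxPoints(r); e=[P[1]-P[0],P[2]-P[1]]; l=e[0] if np.linalg.norm(e[0])>np.linalg.norm(e[1]) else e[1]
        out.append((cx,cy,np.degrees(np.arctan2(l[1],l[0]))%180,max(a,h),min(a,h),cv2.minAreaRect(c)[0]))
    return out,m
E
python3 - <<'E'
from h import *
s=snap("wrist")
o,m=flats(s); cv2.imwrite("pics/m6.png",m)
for r in o: print(np.round(r[:5],1),r[5])
b=s["bgr"]; print(b[165,362],b[127,247],b[168,169],b[145,345])
crop(s,130,90,260,115,3,"w6z")
E
```

```text
[260.5 382.3 152.5  38.   21.2] (121.887939453125, 296.0948486328125)
[433.6 302.6  26.4  40.4  24.7] (166.5696563720703, 169.56854248046875)
[481.4 206.2   5.9  40.   23.9] (247.29998779296875, 127.59999084472656)
[594.3 420.6  90.2  40.9  23. ] (29.5, 13.0)
[54 49 47] [103  98  90] [101  95  91] [78 80 76]
```

View pics/w6z.png

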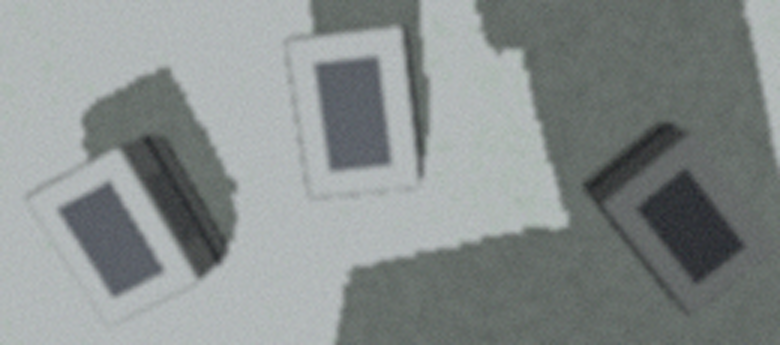

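Run:
```python
from h import *
np.set_printoptions(precision=1,suppress=True)
s=snap("wrist")
c=cast(s,[(x/3+130-.33,y/3+90-.33) for x,y in [(640,207),(688,170),(744,245),(697,284)]],64)[:,:2]
m=c.mean(0); l=c[2]-c[1]+c[3]-c[0]; yaw=np.arctan2(l[1],l[0]); print(m,np.degrees(yaw),np.linalg.norm(np.roll(c,-1,0)-c,axis=1))
a=yaw+np.pi/2
from math import pi
cands=[a-pi,a,a+pi]
for x in cands: print(np.degrees(x),ikchk([*m,207],q_down(x)))
```

```text
[438.5  75.1] -140.86128419116554 [22.5 38.  23.3 39.4]
-230.86128419116557 [ 0.   0.3  2.1 -0.   0.8 -2.2]
-50.86128419116554 [ 0.   0.3  2.1 -0.   0.8  0.9]
129.13871580883446 [ 0.   0.3  2.1 -0.   0.8 -2.2]
```

Run:
```python
from h import *
pick([438.5,75.1],np.radians(-50.9),208,zup=330)
s=snap("wrist","w7"); o,m=flats(s,z=F()[2][2]-143)
for r in o: print(np.round(r[:5],1),r[5])
```

```text
down False ([0.0, 0.4, -0.3], 67.8, [439.0, 75.2, 208.5], 30.7)
gripped ([-0.4, 0.2, 6.6], 43.2, [439.0, 75.1, 209.0], 31.1)
lift ([-0.8, -1.8, -1.9], 43.2, [438.5, 75.1, 218.3], 31.4)
up ([-0.2, -0.8, -2.5], 43.3, [437.8, 75.1, 329.0], 32.1)
```

View pics/w7.png

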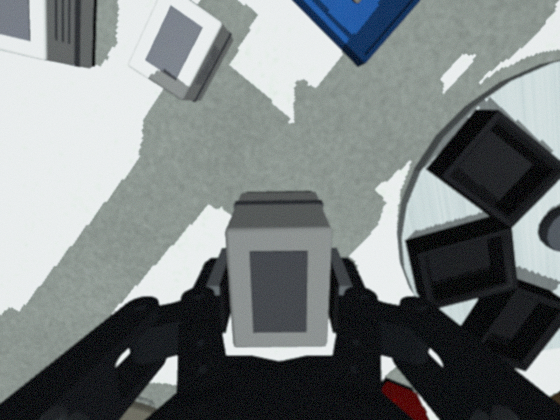

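```bash
cat >> h.py <<'E'
def intool(img,s,off):
    """insert centre in tool frame (x,y), off = TCP height above pack bottom"""
    g=cv2.cvtColor(img,cv2.COLOR_BGR2GRAY)
    res=[]
    col=cv2.GaussianBlur(g,(5,5),0)[:,262:298].astype(float).mean(1)  # rows
    d=np.gradient(col); r0=240+np.argmin(d[240:275]); r1=310+np.argmax(d[310:342])
    row=cv2.GaussianBlur(g,(5,5),0)[275:315].astype(float).mean(0); d2=np.gradient(row)
    c0=240+np.argmin(d2[240:265]); c1=295+np.argmax(d2[295:320])
    def sub(d,i): 
        w=np.abs(d[i-2:i+3]); return (w*np.arange(i-2,i+3)).sum()/w.sum()
    R0,R1,C0,C1=sub(d,r0),sub(d,r1),sub(d2,c0),sub(d2,c1)
    t=dict(s); t["extrinsics"]=s["hand_eye"]
    P=cast(t,[((C0+C1)/2,R0),((C0+C1)/2,R1)],off-64)
    return (R0,R1,C0,C1),P[:,:2].mean(0),np.linalg.norm(P[1]-P[0])
E
python3 - <<'E'
from h import *
np.set_printoptions(precision=2,suppress=True)
s=env.snapshot("wrist")
for n,o in (("w4",207.3),("w5",207.2),("w7",209)): print(n,*intool(cv2.imread(f"pics/{n}.png"),s,o))
E
```

```text
w4 (np.float64(251.8547346514048), np.float64(334.1002516778523), np.float64(250.80514419329697), np.float64(307.01975450709625)) [-0.97  0.12] 40.73555791669371
w5 (np.float64(252.67651922281934), np.float64(334.88621399176964), np.float64(250.79443498012492), np.float64(307.0743614001892)) [-0.96  0.45] 40.75588522589375
w7 (np.float64(250.232102331339), np.float64(331.94233154195956), np.float64(251.00134382798998), np.float64(306.70758802485403)) [-1.    0.32] 40.90295332491177
```

```bash
cat >> h.py <<'E'
def insert(k,off,dxy=(0,0),rel=True):
    xy=hpos(PHI[k],100)+np.array(dxy); q=q_down(PHI[k]-np.pi/2) if k!="C" else q_down(PHI[k]+np.pi/2)
    env.goto([*xy,330],q); env.servo_line([*xy,off+66],v=150); print("above",F())
    hit=env.servo_line([*xy,off+36],v=35,stop_force=10); f=F(); print("in",hit,f,"bottom z",f[2][2]-off)
    if rel and f[2][2]-off<45:
        env.grip(62); print("rel",F()); env.servo_line([*xy,330],v=200)
E
python3 - <<'E'
from h import *
insert("A",209); snap("wrist","w8")
E
```

```text
above ([1.2, -0.2, -1.7], 43.7, [568.4, -44.5, 275.3], 33.8)
in True ([-0.6, -0.7, 3.6], 43.4, [568.5, -45.0, 248.0], 34.5) bottom z 39.0
rel ([-0.0, -0.6, 0.5], 62.3, [567.9, -44.8, 247.0], 34.9)
```

View pics/w8.png

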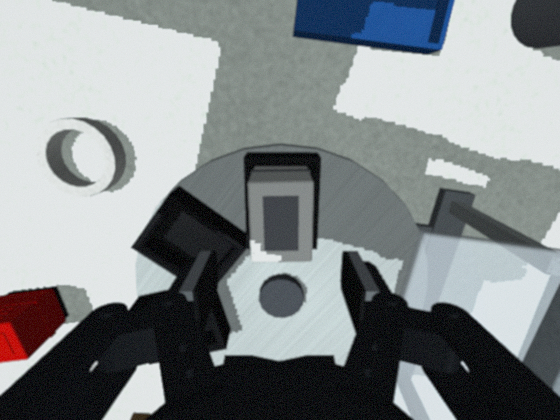

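Run:
```python
from h import *
env.goto([430,170,450],q_down(np.radians(-90)))
s=snap("wrist","w9"); print(F())
o,m=flats(s)
for r in o: print(np.round(r[:5],1),r[5])
crop(s,130,80,260,130,3,"w9z")
```

```text
([0.1, 0.2, 0.1], 62.0, [430.3, 169.8, 449.5], 37.3)
[249.3 356.8 150.3  31.2  21.8] (141.0, 301.5)
[262.7 380.5 152.5  33.2  20.4] (122.64497375488281, 294.85205078125)
[433.7 302.6  27.2  40.2  24.7] (166.3146209716797, 169.30337524414062)
[481.5 206.1   6.2  39.5  23.7] (246.97695922851562, 127.31539154052734)
[594.1 420.5  90.2  39.4  22.9] (29.0, 13.0)
```

View pics/w9z.png

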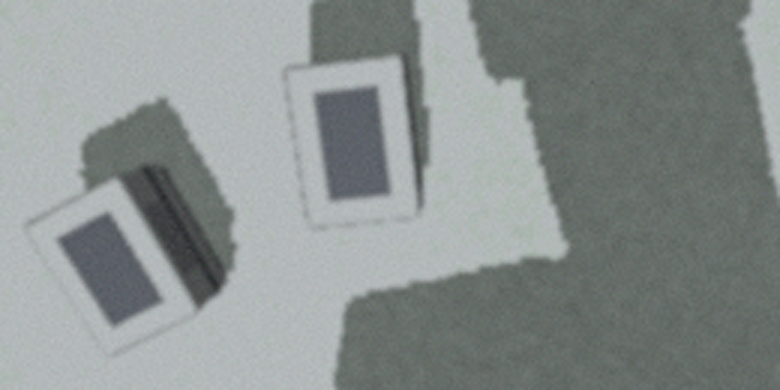

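Run:
```python
from h import *
pick([481.5,206.1],np.radians(6.2-90),208,zup=330,op=66)
s=snap("wrist","w10"); print(intool(s["bgr"],s,209))
```

```text
down False ([0.6, 0.4, -0.8], 65.8, [482.0, 206.2, 208.8], 39.1)
gripped ([0.3, -0.9, 7.8], 43.6, [481.9, 206.1, 209.2], 39.4)
lift ([0.2, -0.7, -2.6], 43.5, [481.5, 206.1, 218.3], 39.8)
up ([-0.2, 0.9, -2.5], 43.1, [480.8, 205.9, 328.9], 40.5)
((np.float64(251.07540983606555), np.float64(332.71167153621406), np.float64(250.9580733229329), np.float64(306.28050397877985)), array([-0.85601383,  1.22581948]), np.float64(40.96249637773801))
```

View pics/w10.png

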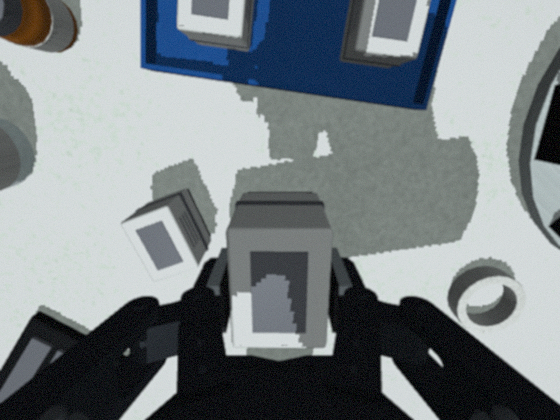

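Run:
```python
from h import *
ph=PHI["B"]
insert("B",209.2,0.6*np.array([np.cos(ph),np.sin(ph)])); snap("wrist","w11")
env.goto([430,190,450],q_down(np.radians(-90)))
s=snap("wrist","w12"); print(F())
o,m=flats(s)
for r in o: print(np.round(r[:5],1),r[5])
crop(s,80,80,260,130,3,"w12z")
```

```text
above ([-0.2, -0.4, -3.0], 43.4, [493.3, -89.8, 275.4], 43.6)
in True ([0.4, 0.1, 4.9], 43.2, [492.9, -89.8, 248.1], 44.3) bottom z 38.900000000000006
rel ([-0.5, -0.1, -0.0], 61.9, [492.3, -89.6, 247.2], 44.7)
([-0.0, -0.2, -0.8], 61.7, [430.1, 189.8, 449.8], 48.0)
[258.2 385.5 150.6  43.6  21.6] (134.50001525878906, 297.5000305175781)
[433.7 302.7  26.3  40.   24.7] (183.38304138183594, 169.451171875)
[ 481.7 -112.3   15.6   38.6   22.6] (555.3867797851562, 125.34809112548828)
[594.4 419.7  90.2  40.9  23. ] (50.0, 13.0)
```

View pics/w11.png

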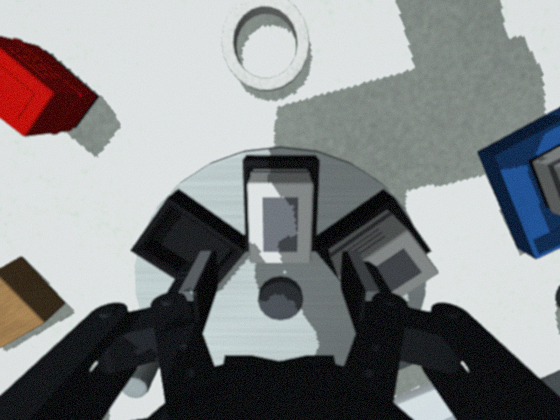

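View pics/w12.png

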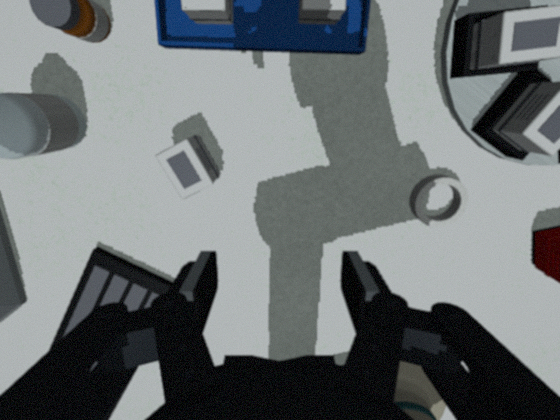

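Run:
```python
from h import *
pick([433.7,302.7],np.radians(26.5-90),208,zup=330,op=66)
s=snap("wrist","w13"); print(intool(s["bgr"],s,209))
```

```text
down False ([-0.1, -0.3, 0.9], 65.8, [434.2, 302.9, 208.7], 49.9)
gripped ([-0.3, -1.7, 6.4], 43.8, [434.1, 302.8, 209.2], 50.2)
lift ([-0.0, -0.1, -2.9], 43.0, [433.7, 302.8, 218.3], 50.5)
up ([-0.6, 0.1, -3.4], 43.2, [433.1, 302.4, 328.9], 51.2)
((np.float64(252.6714142928536), np.float64(333.8843261131167), np.float64(251.0580774365821), np.float64(306.27927656367746)), array([-1.0182008 ,  1.62556616]), np.float64(40.86567369226309))
```

View pics/w13.png

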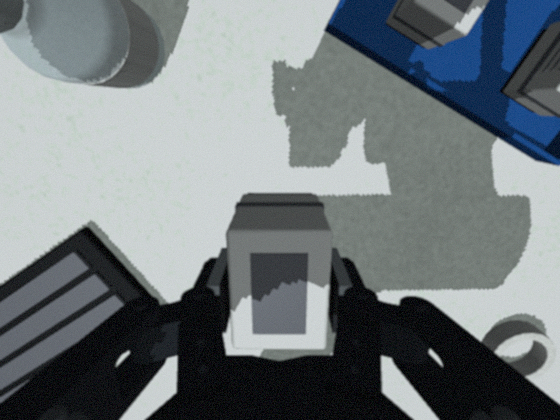

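```bash
sed -i 's/ if k!="C" else q_down(PHI\[k\]+np.pi\/2)//' h.py
python3 - <<'E'
from h import *
ph=PHI["C"]
insert("C",209.2,1.2*np.array([np.cos(ph),np.sin(ph)])); snap("wrist","w14"); print(F())
E
```

```text
above ([0.1, -1.6, -1.7], 43.1, [482.2, -177.6, 275.4], 55.1)
in True ([-0.7, 0.2, 4.8], 43.6, [481.8, -177.5, 248.2], 55.8) bottom z 39.0
rel ([-0.0, -0.0, -0.1], 62.1, [481.2, -177.2, 247.1], 56.2)
([-0.1, -0.1, -0.3], 61.8, [481.2, -177.3, 328.7], 56.8)
```

View pics/w14.png

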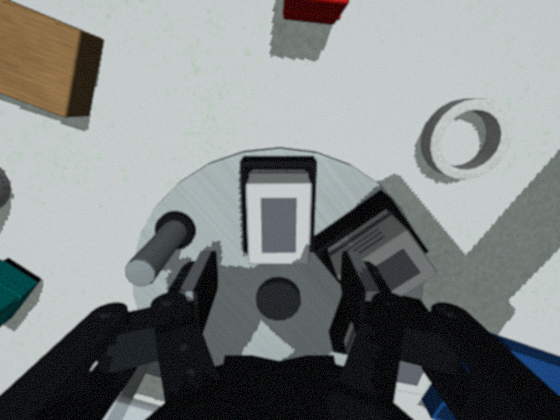

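Run:
```python
from swing import *
th=np.radians(251); p=hpos(th)
env.goto([*p,340],q_down(th+np.pi/2)); env.grip(50,30)
s=snap("wrist","w15"); print(proj(s,[[*p,115]]),F())
t=snap("top"); crop(t,120,100,300,210,2.6,"top4z")
t=snap("scene"); crop(t,130,140,300,180,2.6,"sc4z")
```

```text
[[280.39578538 224.52263433]] ([-0.6, 0.7, 0.4], 50.1, [539.0, -256.0, 340.1], 59.0)
```

View pics/w15.png

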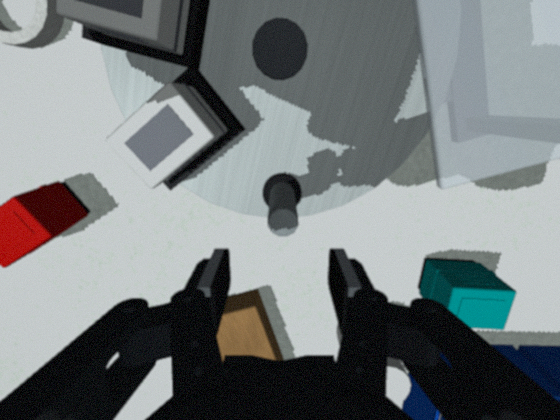

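View pics/top4z.png

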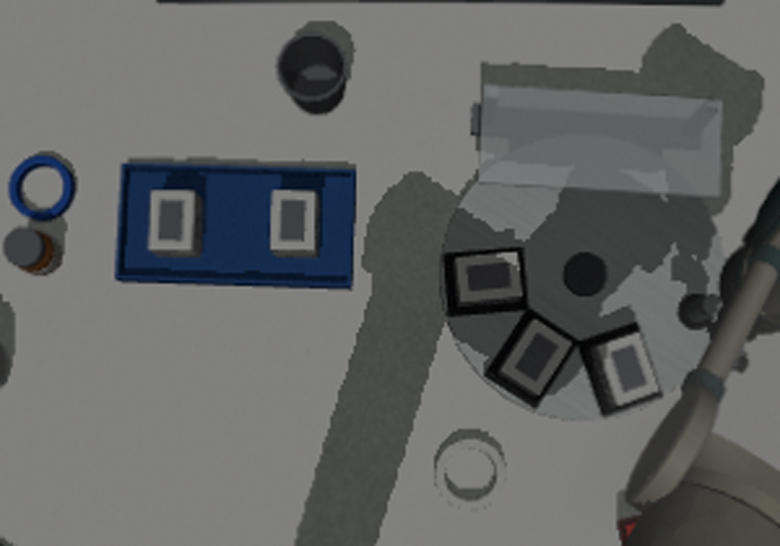

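View pics/sc4z.png

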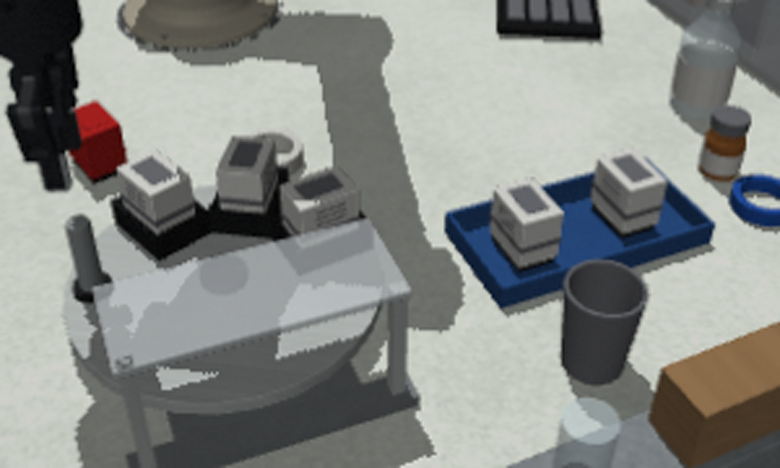

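Run:
```python
from swing import *
th=np.radians(251); p=hpos(th)
print(env.servo_line([*p,252],v=100,stop_force=8))
env.grip(28,20)
arc(251,111,14,del0=0,del1=0.25,v=110)
arc(111,101,2,del0=.25,del1=.25,v=50)
env.pause(0.5); snap("wrist","w16"); print(F())
env.grip(50); p=hpos(np.radians(101)); env.servo_line([*p,345],v=150)
env.pause(0.3); snap("wrist","w17"); print(F())
```

```text
False
241 [ 4.1 -1.1 -2.1] 28.2
231 [ 3.5 -1.8 -3.2] 27.9
221 [ 2.5 -2.6 -2.2] 28.0
211 [ 1.8 -2.8 -1.4] 27.8
201 [ 0.4 -1.2 -1.3] 28.2
191 [-0.9 -0.7 -0.2] 27.9
181 [-0.8  0.4 -0.4] 27.8
171 [-0.3  0.6 -0.2] 27.9
161 [-0.2  2.1  0.8] 28.0
151 [ 0.5  2.4 -0.1] 28.2
141 [ 1.8  2.2 -0.1] 28.4
131 [2.8 1.3 0.9] 27.8
121 [2.5 1.2 1.4] 28.3
111 [3.1 1.8 0.7] 28.1
106 [ 3.6  1.4 -0.4] 27.8
101 [-0.4  1.4  0.1] 27.8
([-0.7, 0.5, 0.6], 27.9, [554.9, -28.7, 252.0], 66.4)
([0.2, 0.6, 0.3], 50.3, [554.9, -28.7, 344.3], 67.8)
```

View pics/w16.png

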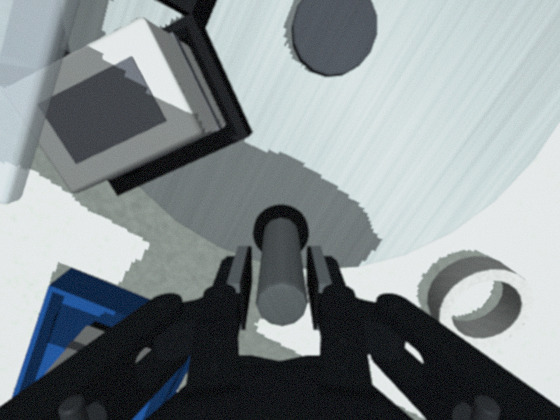

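View pics/w17.png

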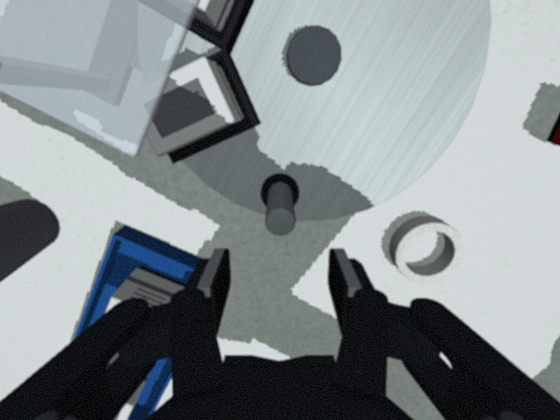

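Run:
```python
from swing import *
env.goto([300,-250,420],q_down(0.2)); env.pause(0.3)
t=snap("top"); crop(t,120,60,300,210,2.6,"top5z"); h=cast(t,[(0,0)],115)
t=snap("scene"); crop(t,130,140,300,180,2.6,"sc5z"); print(F())
```

```text
([0.7, -0.2, -0.2], 50.0, [300.0, -250.0, 420.0], 71.2)
```

View pics/top5z.png

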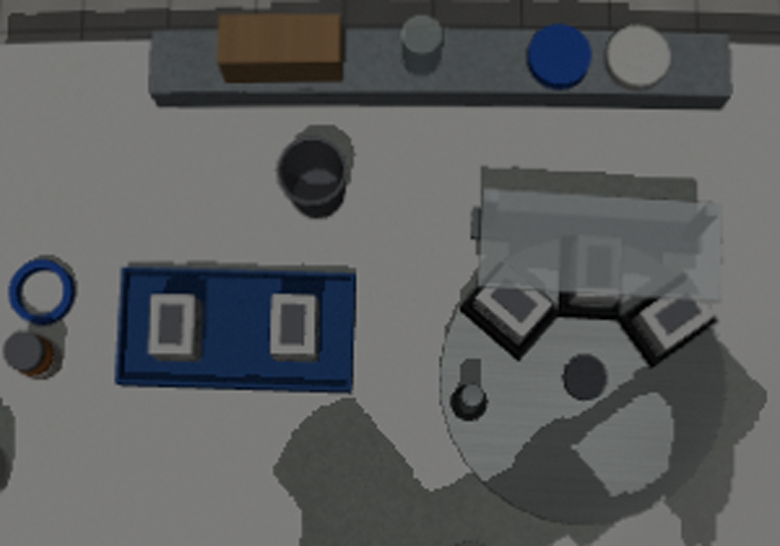

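View pics/sc5z.png

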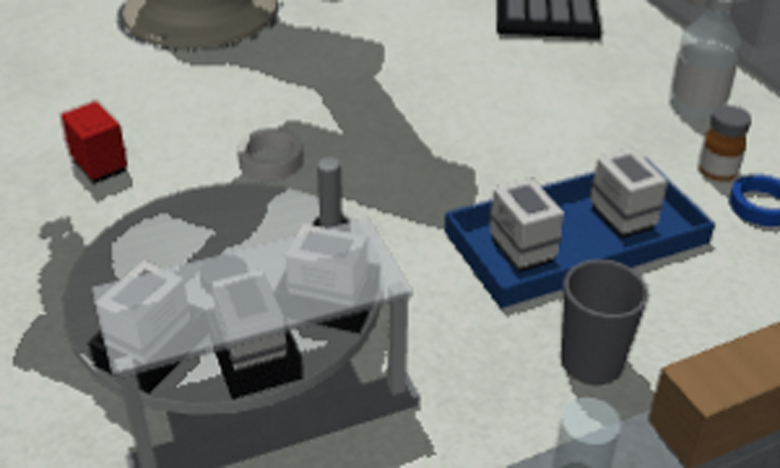

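```bash
python3 -c "
from bench import env; print(env.job_done())"
```

```text
the job is handed in; nothing more can be done
None
```

The job is done and handed in at about 71 s of the 210 s allowed; the simulator gave no verdict.

- **Carousel out:** I swung it by its post to the loading detent. The side force fell to almost nothing at the end of the swing, so the detent had taken hold.
- **Charged packs:** Only two were present, in sockets A and B; C was empty. Both stand upright in the blue tray, about 60 mm either side of its centre.
- **Flat packs:** Three were on the counter. I plugged one each into A, B and C, and each stopped on the socket floor with its underside at about 39 mm, which is fully home.
- **Carousel back:** I swung it back to the charging detent. In the last top view the post tip is within 1 px of where it started.

**Last checks:** The final views show both tray packs upright and all three socket packs seated. The bystanders look unmoved and the gripper is clear of everything. I did not see any flat pack get knocked aside during the run.

**One disagreement:** My first camera reading of empty socket C was about 2 mm off the position I worked out from A and B. I used the worked-out position and the pack went in normally.

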